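# Set the board fixture to its gauge mark with the knurled wheel

## Robot

A 6-joint arm with a two-finger parallel gripper is mounted at the origin on the work surface. World frame = base frame: x ahead of the robot, y to its left, z up, the work surface at z = 0. Lengths are in m, angles in degrees, forces in N, time in s.
With the tool pointing down it reaches from about 0.4 to 0.825 m from the base axis. Payload 7 kg.
Tool frame: the origin (TCP) lies midway between the tips of the shut fingers; the grasp point (between the pads) lies 19 mm behind it; z points along the fingers, y is the line along which they close (so a half turn about z gives the same grasp; the last joint's range is limited). The gripper opens to 85 mm and grips with 20 to 120 N. Pads are 22 mm wide; open, the fingers measure 114 mm over their backs; the gripper's body (76 mm by 85 mm) begins 54 mm behind the grasp point. The pads swing forward as they close: fully open they stand 13 mm farther back than shut.
Start: joints at [-49.326, 20.546, 0.682, 0, -70.136, -16.507], TCP at [0.276, -0.616, 0.231] pointing down, gripper open.
Joint ranges: [-176.03, 176.03], [-82.01, 121.73], [-58.28, 71.71], [-173.87, 95.51], [-174.79, -0.11], [-173.66, 173.66]. Speed limits (degrees/s): [136.94, 136.94, 172.46, 180, 180, 180].

## Interface

Orientations are given as [roll, pitch, yaw] about the fixed x, y, z axes, in that order (R = Rz(yaw) Ry(pitch) Rx(roll)).
In Python, from plant import manip gives the robot as it stands.
- The arm moves only by the tool move_arm, never from a script. Its argument "steps" is a list of rows, each an object of numbers: "claw": the opening in per cent of the stroke, from 0 (shut) to 100 (fully open); "dx", "dy", "dz": the shift along the tool's x, y, z in mm; "wx", "wy", "wz": the turn, a rotation vector about the tool's x, y, z in degrees. A call has 1 to 20 rows; each row is the pose to reach, as a shift and turn from the pose commanded when the call began, along the tool's axes at that moment; what a row does not reach only later rows make up. A row lasts 1/12 s, in which the tool goes at most 41.7 mm and 7.16 degrees, less where a joint would pass 70% of its speed; a pose out of reach is approached as far as the arm can. A call with a gripper value outside its range is refused whole. The fingers move at their own pace and stop on an object; "newtons" is the grip in N (left out, the last holds). Time passes only in rows, so rows that repeat a pose let the fingers close. It gives the time, the measured TCP pose, the force, the opening and the grip force at its end, in the units of the state.
- manip.state(): the state, without advancing time (a new reading comes with each control period).
- manip.camera(name): name is "scene" or "top"; returns a dict with "color" (420x560x3 uint8, red, green, blue), "fx", "fy", "cx", "cy" (pixels), "xyz" and "attitude" of the camera in the world. Camera axes: x right, y down, z forward; pixel columns grow to the right and rows downward; lengths in m; the calibration is good to about 2 mm. A picture is of the moment at which its call begins. There is no depth.
- manip.job_done(): hands the job in; it is judged then, once.
The state is a dict: "time": time; "qpos": joint angles; "joint_vel": joint speeds; "joint_torque": joint torques, N m; "ee_pos": TCP position; "ee_rot": TCP orientation; "contact_force": force on the tool from outside, world axes, zero at the start; "wrist_torque": the same for the moment, N m; "opening": finger opening in m; "gripper_force": force on a finger pad.
Only numpy, scipy, OpenCV 4.12 (cv2) and the standard library are available. Lean on these libraries where they do the work, as an engineer would, in place of code of your own. Each camera call takes 0.05 s, during which the arm holds its last target. There are 200 camera calls.

## Task

Set the board fixture for the next board: press a fingertip on top of the knurled wheel and roll it, stroke by stroke, until the moving rail's pointer stands tip to tip with the pointed mark on the gauge bar. Move the rail only by rolling the wheel, never by pushing it, and do not shift the mark or disturb, lift or carry the things lying about. Finish with the hand clear of everything.

Things in the scene. Friction and masses are not known exactly. Their poses are not given: they have to be found in the camera images.
- fixture: Board-width fixture, fixed: dark base plate 200 x 380 mm, above it on soft feet a grey bed (top 24 mm above the table) with two grey rails (tops at 62 mm), a white gauge bar and a knurled wheel. Origin under the base's centre, at table height; z up. The moving rail closes towards +y, to the fixed rail; the wheel is at the -y end; the gauge bar runs along the +x side.
- wheel_axle (a point): Centre of the knurled steel wheel (76 mm diameter, 24 mm wide), 74 mm above the table: the wheel's top is at 112 mm. Axle level, along the fixture's y; point axes as the fixture's. Cheeks at both sides end at axle height. When the wheel is pressed the whole bed with rails and gauge yields straight down: from about 2 N on, 1 mm per N, up to 6 mm; it rises again when let go.
- wheel: The knurled wheel, origin at its centre; turns about its y axis. Rolling its top towards the fixture's +x closes the gap, the other way opens it: 7 mm of rail travel per radian, about 1.8 mm per 10 mm rolled at the rim. It takes about 0.8 N at the rim, stays where it is left, and is turned by the friction of a fingertip pressing on it.
- jaw: Moving grey rail, 150 mm long across the fixture, 16 mm thick, driven by the wheel. Origin in the middle of its thickness, 32 mm above the table; axes as the fixture's.
- pointer (a point): Tip of the dark steel pointer on the moving rail, on the white gauge bar; 59 mm above the table; axes as the fixture's.
- mark_clip: Dark steel clip that carries the gauge mark, 16 mm wide, 11 mm tall on the gauge bar, at the bar's +x side; origin on the bar's top, below the mark's tip.
- mark (a point): Gauge mark: tip of the pointed dark steel clip on the gauge bar, opposite the pointer; 59 mm above the table; axes as the fixture's. The gap is right when pointer and mark stand tip to tip: the same place along the fixture's y. At the start the pointer is 16 to 42 mm short of it (-y side). The rail can run past it: the mark is no stop.
- screw_jar: Bystander, to be left alone: small clear screw jar with black cap, 32 mm across, 45 mm tall, standing on the table beside the wheel's end of the fixture; origin under it.
- bit_block: Bystander, to be left alone: black block 45 x 22 mm, 28 mm tall with its bits, on the table beside the wheel's end of the fixture; origin under it.
- board: Bystander, to be left alone: green circuit board 100 x 80 mm, lying on the table; origin under it.
- driver: Bystander, to be left alone: screwdriver lying on the table; origin under it.
- scanner: Bystander, to be left alone: grey and black hand scanner, about 150 mm long, 50 mm tall, lying on the table; origin under it.
- flux: Bystander, to be left alone: white bottle 44 mm across, 110 mm tall; origin under it.

How it is judged:
By the outcome, as a careful person would: the job done as asked, in the order asked, and still so for the second after the job is handed in, with the robot touching nothing.
It also fails if it takes over 48 s, if anything falls off the work surface, if the arm or the gripper's body presses on something with over 40 N, if the wrist force passes 120 N, or if a joint passes its speed limit or range.

## Working session

There is one attempt and no reset: what is moved stays moved. The work goes in short steps, Python scripts to look and compute and a tool call to move; the robot and the scene stay as the last step left them, time stands still between calls to the robot, and variables do not carry over. Pictures are saved under pics/ and viewed, at most 10 in all, crops included, and the job is handed in when it is done.

Besides the shell and the picture viewer there is one more tool, called after "Request:" by a JSON object that holds its "method" and its "body", one argument or row to a line. move_arm: Moves the arm, as the interface text tells. Its arguments: {"type":"object","properties":{"steps":{"type":"array"},"newtons":{"type":"number"}},"required":["steps"]}

```bash
mkdir -p pics; cat > h.py <<'E'
import numpy as np, cv2
from scipy.spatial.transform import Rotation as R
from plant import manip
def shot(n,f=None):
    c=manip.camera(n)
    if f: cv2.imwrite('pics/'+f,c['color'][:,:,::-1])
    return c
def rot(c):
    a=np.array(c['attitude'],float)
    return a if a.shape==(3,3) else R.from_euler('xyz',a,degrees=True).as_matrix()
def ray(c,u,v):
    d=rot(c)@np.array([(u-c['cx'])/c['fx'],(v-c['cy'])/c['fy'],1]); return np.array(c['xyz']),d
def plane(c,u,v,z):
    o,d=ray(c,u,v); return o+d*(z-o[2])/d[2]
def proj(c,p):
    q=rot(c).T@(np.array(p)-np.array(c['xyz'])); return q[0]/q[2]*c['fx']+c['cx'],q[1]/q[2]*c['fy']+c['cy']
E
python3 - <<'E'
from h import *
for n in('top','scene'):
    c=shot(n,n+'0.png'); print({k:c[k] for k in c if k!='color'})
print(manip.state())
E
```

```text
{'fx': 533.8639595458161, 'fy': 533.8639595458161, 'cx': 283.4578266487958, 'cy': 211.45322693071242, 'xyz': array([0.429839  , 0.0120303 , 1.49596297]), 'attitude': array([-175.7630713 ,   -0.64023713,  -89.53445407])}
{'fx': 470.4193164257034, 'fy': 470.4193164257034, 'cx': 281.6642810432866, 'cy': 215.41769447323122, 'xyz': array([1.10818394, 0.50608925, 1.0274532 ]), 'attitude': array([-141.82277292,   -0.45263141,  131.58491606])}
{'time': 0.1, 'qpos': array([-4.93260580e+01,  2.05883897e+01,  6.39663738e-01, -1.61617523e-02,
       -7.01354456e+01, -1.65083918e+01]), 'joint_vel': array([-0.03642958, -0.13040464,  0.12015238,  0.08209021,  0.04232142,
        0.04466467]), 'joint_torque': array([-2.43447968e-03, -5.84764445e+01,  2.94109261e+01,  6.95457548e+00,
       -3.12696917e-03,  3.29756190e-06]), 'ee_pos': array([ 0.27614284, -0.61547222,  0.23045524]), 'ee_rot': array([ 1.79914980e+02, -9.35227729e-03, -1.55839946e+02]), 'contact_force': array([-1.28046494,  0.45631289, -0.08472116]), 'wrist_torque': array([-0.00398133, -0.01924665, -0.00583749]), 'gripper_force': 0.0, 'opening': 0.08568936529270245}
```

View pics/top0.png

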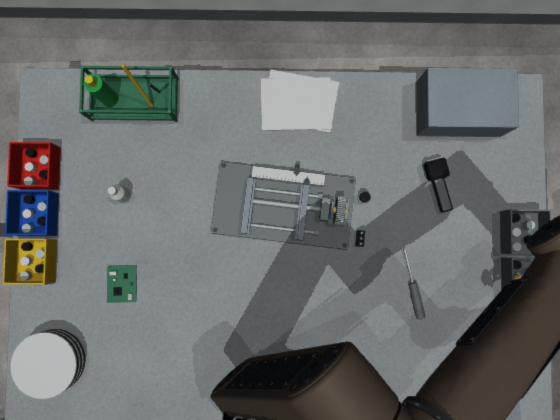

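View pics/scene0.png

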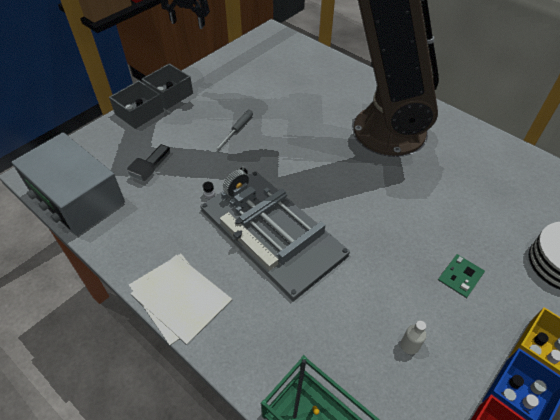

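The top view shows the fixture at about (283,205), the wheel at (342,208), the clip near (297,168), the jar at (364,197) and the bit block at (361,238). Image up is +x and image left is +y. I'll zoom in next.

```bash
python3 - <<'E'
from h import *
t=cv2.imread('pics/top0.png'); s=cv2.imread('pics/scene0.png')
a=cv2.resize(t[150:260,205:375],None,fx=4.7,fy=4.7,interpolation=cv2.INTER_CUBIC); cv2.imwrite('pics/tc.png',a)
b=cv2.resize(s[160:300,195:355],None,fx=4.2,fy=4.2,interpolation=cv2.INTER_CUBIC);cv2.imwrite('pics/sc.png',b)
E
```

```text
(no output)
```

View pics/tc.png

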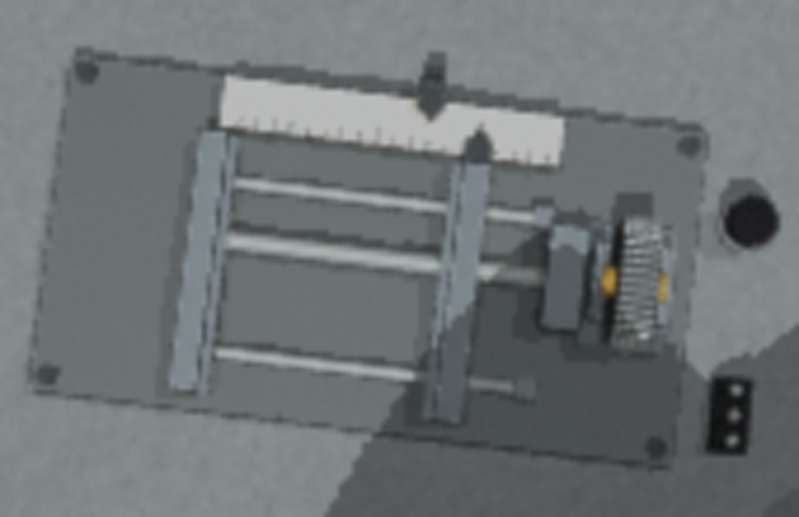

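View pics/sc.png

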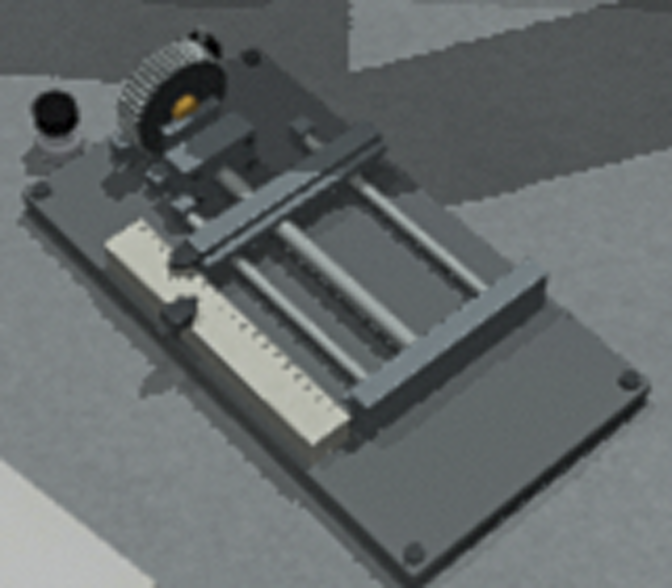

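The top crop shows the pointer tip at (480,127) and the mark tip at (431,118). The base corners are at (78,48), (707,128), (668,465) and (30,392), and the wheel is centred at about (639,283).

```bash
cat >> h.py <<'E'
def tc(u,v): return (u+.5)/4.7-.5+205,(v+.5)/4.7-.5+150
def sc(u,v): return (u+.5)/4.2-.5+195,(v+.5)/4.2-.5+160
def tri(c1,p1,c2,p2):
    o1,d1=ray(c1,*p1);o2,d2=ray(c2,*p2)
    s=np.linalg.lstsq(np.c_[d1,-d2],o2-o1,rcond=None)[0]
    a,b=o1+d1*s[0],o2+d2*s[1]; return (a+b)/2,np.linalg.norm(a-b)
E
python3 - <<'E'
from h import *
np.set_printoptions(precision=4,suppress=True)
t=manip.camera('top');s=manip.camera('scene')
C=[plane(t,*tc(*p),.01)[:2] for p in((78,48),(707,128),(668,465),(30,392))]
print('sides',[np.linalg.norm(C[i]-C[i-1]) for i in range(4)],'ctr',np.mean(C,0))
d=C[0]-C[1]+C[3]-C[2];d/=np.linalg.norm(d);print('fix y dir',d,'yaw',np.degrees(np.arctan2(-d[0],d[1])))
P=plane(t,*tc(480,127),.059);M=plane(t,*tc(431,118),.059)
print('P',P,'M',M,'short',(M-P)[:2]@d)
print('tri P',tri(t,tc(480,127),s,sc(172,266)),'M',tri(t,tc(431,118),s,sc(192,302)))
print('rails len',np.linalg.norm(plane(t,*tc(478,165),.062)-plane(t,*tc(445,420),.062)))
for p in((605,280),(660,287),(640,218),(636,350),(639,283)): print('wheel@74,112',plane(t,*tc(*p),.074),plane(t,*tc(*p),.112))
print('jar',plane(t,*tc(750,220),.045),'block',plane(t,*tc(730,415),.028))
E
```

```text
sides [np.float64(0.2071670583981191), np.float64(0.3788604677610901), np.float64(0.202486973140294), np.float64(0.3797815429527506)] ctr [ 0.5599 -0.0037]
fix y dir [0.1114 0.9938] yaw -6.39355175139776
P [ 0.6318 -0.0656  0.059 ] M [ 0.6367 -0.0372  0.059 ] short 0.02870853684127712
tri P (array([ 0.6318, -0.0656,  0.0593]), np.float64(0.0001013485587283332)) M (array([ 0.6389, -0.039 ,  0.053 ]), np.float64(0.00406811466312858))
rails len 0.1478685763763618
wheel@74,112 [ 0.5426 -0.1363  0.074 ] [ 0.5396 -0.1324  0.112 ]
wheel@74,112 [ 0.5389 -0.1677  0.074 ] [ 0.536  -0.1629  0.112 ]
wheel@74,112 [ 0.5782 -0.1563  0.074 ] [ 0.5743 -0.1518  0.112 ]
wheel@74,112 [ 0.5029 -0.154   0.074 ] [ 0.5009 -0.1496  0.112 ]
wheel@74,112 [ 0.5411 -0.1557  0.074 ] [ 0.5381 -0.1512  0.112 ]
jar [ 0.5807 -0.2238  0.045 ] block [ 0.4676 -0.2145  0.028 ]
```

Request:
{"method": "move_arm", "body": {
  "steps": [
    {"claw": 0, "dx": -415, "dy": 324, "dz": 60, "wz": 30.6},
    {"claw": 0, "dx": -415, "dy": 324, "dz": 60, "wz": 30.6},
    {"claw": 0, "dx": -415, "dy": 324, "dz": 60, "wz": 30.6},
    {"claw": 0, "dx": -415, "dy": 324, "dz": 60, "wz": 30.6},
    {"claw": 0, "dx": -415, "dy": 324, "dz": 60, "wz": 30.6},
    {"claw": 0, "dx": -415, "dy": 324, "dz": 60, "wz": 30.6},
    {"claw": 0, "dx": -415, "dy": 324, "dz": 60, "wz": 30.6},
    {"claw": 0, "dx": -415, "dy": 324, "dz": 60, "wz": 30.6},
    {"claw": 0, "dx": -415, "dy": 324, "dz": 60, "wz": 30.6},
    {"claw": 0, "dx": -415, "dy": 324, "dz": 60, "wz": 30.6},
    {"claw": 0, "dx": -415, "dy": 324, "dz": 60, "wz": 30.6},
    {"claw": 0, "dx": -415, "dy": 324, "dz": 60, "wz": 30.6},
    {"claw": 0, "dx": -415, "dy": 324, "dz": 60, "wz": 30.6},
    {"claw": 0, "dx": -415, "dy": 324, "dz": 60, "wz": 30.6},
    {"claw": 0, "dx": -415, "dy": 324, "dz": 60, "wz": 30.6},
    {"claw": 0, "dx": -415, "dy": 324, "dz": 60, "wz": 30.6},
    {"claw": 0, "dx": -415, "dy": 324, "dz": 60, "wz": 30.6},
    {"claw": 0, "dx": -415, "dy": 324, "dz": 60, "wz": 30.6}
  ]
}}

```text
invalid input at $.steps[0]: expected keys claw, dx, dy, dz, wx, wy, wz
```

```bash
python3 - <<'E'
from h import *
s=manip.camera('scene')['color'][:,:,::-1]; t=manip.camera('top')['color'][:,:,::-1]
a=cv2.resize(s[100:300,170:370],(500,500),interpolation=cv2.INTER_CUBIC)
b=cv2.resize(t[140:260,240:360],(300,300));b=cv2.copyMakeBorder(b,0,200,0,0,cv2.BORDER_CONSTANT)
cv2.imwrite('pics/p1.png',np.hstack([a,b]))
E
```

```text
(no output)
```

View pics/p1.png

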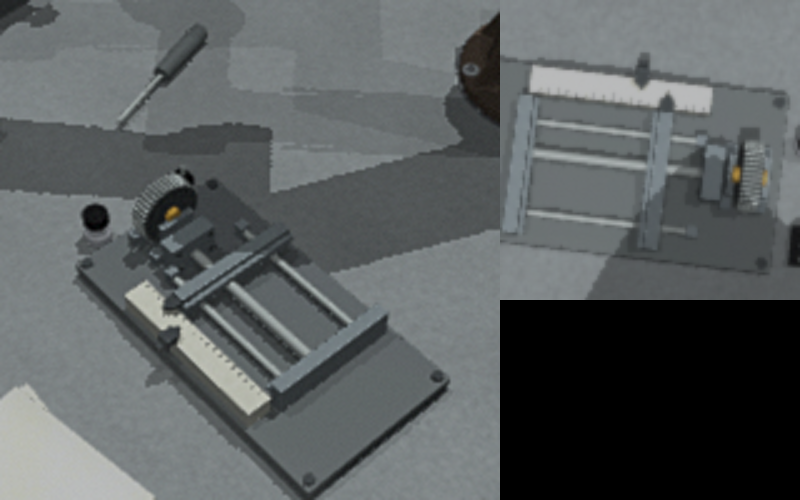

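The move was refused because every key is required, so the picture shows an unchanged scene. I'll send it again with all the keys.

Request:
{"method": "move_arm", "body": {
  "steps": [
    {"claw": 0, "dx": -415, "dy": 324, "dz": 60, "wx": 0, "wy": 0, "wz": 30.6},
    {"claw": 0, "dx": -415, "dy": 324, "dz": 60, "wx": 0, "wy": 0, "wz": 30.6},
    {"claw": 0, "dx": -415, "dy": 324, "dz": 60, "wx": 0, "wy": 0, "wz": 30.6},
    {"claw": 0, "dx": -415, "dy": 324, "dz": 60, "wx": 0, "wy": 0, "wz": 30.6},
    {"claw": 0, "dx": -415, "dy": 324, "dz": 60, "wx": 0, "wy": 0, "wz": 30.6},
    {"claw": 0, "dx": -415, "dy": 324, "dz": 60, "wx": 0, "wy": 0, "wz": 30.6},
    {"claw": 0, "dx": -415, "dy": 324, "dz": 60, "wx": 0, "wy": 0, "wz": 30.6},
    {"claw": 0, "dx": -415, "dy": 324, "dz": 60, "wx": 0, "wy": 0, "wz": 30.6},
    {"claw": 0, "dx": -415, "dy": 324, "dz": 60, "wx": 0, "wy": 0, "wz": 30.6},
    {"claw": 0, "dx": -415, "dy": 324, "dz": 60, "wx": 0, "wy": 0, "wz": 30.6},
    {"claw": 0, "dx": -415, "dy": 324, "dz": 60, "wx": 0, "wy": 0, "wz": 30.6},
    {"claw": 0, "dx": -415, "dy": 324, "dz": 60, "wx": 0, "wy": 0, "wz": 30.6},
    {"claw": 0, "dx": -415, "dy": 324, "dz": 60, "wx": 0, "wy": 0, "wz": 30.6},
    {"claw": 0, "dx": -415, "dy": 324, "dz": 60, "wx": 0, "wy": 0, "wz": 30.6},
    {"claw": 0, "dx": -415, "dy": 324, "dz": 60, "wx": 0, "wy": 0, "wz": 30.6},
    {"claw": 0, "dx": -415, "dy": 324, "dz": 60, "wx": 0, "wy": 0, "wz": 30.6},
    {"claw": 0, "dx": -415, "dy": 324, "dz": 60, "wx": 0, "wy": 0, "wz": 30.6},
    {"claw": 0, "dx": -415, "dy": 324, "dz": 60, "wx": 0, "wy": 0, "wz": 30.6}
  ]
}}

```text
time: 1.8
ee_pos: [0.5219, -0.1513, 0.1715]
ee_rot: [180.0, 0.0, 173.5]
contact_force: [-0.3, -0.2, -0.3]
opening: -0.0004
gripper_force: 0.0
```

Request:
{"method": "move_arm", "body": {
  "steps": [
    {"claw": 0, "dx": 0, "dy": 0, "dz": 25, "wx": 0, "wy": 0, "wz": 0},
    {"claw": 0, "dx": 0, "dy": 0, "dz": 50, "wx": 0, "wy": 0, "wz": 0},
    {"claw": 0, "dx": 0, "dy": 0, "dz": 56, "wx": 0, "wy": 0, "wz": 0},
    {"claw": 0, "dx": 0, "dy": 0, "dz": 60, "wx": 0, "wy": 0, "wz": 0},
    {"claw": 0, "dx": 0, "dy": 0, "dz": 62, "wx": 0, "wy": 0, "wz": 0},
    {"claw": 0, "dx": 0, "dy": 0, "dz": 63, "wx": 0, "wy": 0, "wz": 0},
    {"claw": 0, "dx": 0, "dy": 0, "dz": 63, "wx": 0, "wy": 0, "wz": 0},
    {"claw": 0, "dx": 0, "dy": 0, "dz": 63, "wx": 0, "wy": 0, "wz": 0}
  ]
}}

```text
time: 2.47
ee_pos: [0.5226, -0.1507, 0.1094]
ee_rot: [-180.0, 0.1, 173.6]
contact_force: [-0.9, -1.8, 2.8]
opening: -0.0003
gripper_force: 1.5
```

```bash
python3 - <<'E'
from h import *
s=manip.camera('scene')['color'][:,:,::-1]; t=manip.camera('top')['color'][:,:,::-1]
a=cv2.resize(s[160:260,190:290],(500,500),interpolation=cv2.INTER_CUBIC)
b=cv2.resize(t[140:260,240:360],(300,300));b=cv2.copyMakeBorder(b,0,200,0,0,cv2.BORDER_CONSTANT)
cv2.imwrite('pics/p2.png',np.hstack([a,b])); print(manip.state()['contact_force'])
E
```

```text
[-1.6249508  -2.70819397  2.64180506]
```

View pics/p2.png

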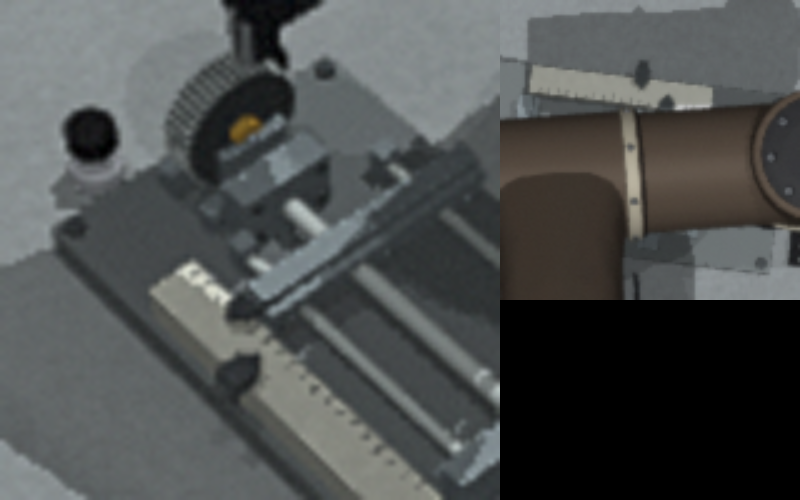

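The fingertip rests on the knurled wheel top at about (245,55), with 2.8 N at z 109.4 mm. I'll press lightly more and roll half a stroke to feel how the force behaves.

Request:
{"method": "move_arm", "body": {
  "steps": [
    {"claw": 0, "dx": 0, "dy": 0, "dz": 1, "wx": 0, "wy": 0, "wz": 0},
    {"claw": 0, "dx": 0, "dy": 0, "dz": 2, "wx": 0, "wy": 0, "wz": 0},
    {"claw": 0, "dx": -4, "dy": 0, "dz": 2, "wx": 0, "wy": 0, "wz": 0},
    {"claw": 0, "dx": -8, "dy": 0, "dz": 2, "wx": 0, "wy": 0, "wz": 0},
    {"claw": 0, "dx": -12, "dy": 0, "dz": 2, "wx": 0, "wy": 0, "wz": 0},
    {"claw": 0, "dx": -16, "dy": 0, "dz": 2, "wx": 0, "wy": 0, "wz": 0},
    {"claw": 0, "dx": -18, "dy": 0, "dz": 2, "wx": 0, "wy": 0, "wz": 0},
    {"claw": 0, "dx": -18, "dy": 0, "dz": 2, "wx": 0, "wy": 0, "wz": 0}
  ]
}}

```text
time: 3.23
ee_pos: [0.5419, -0.1528, 0.1072]
ee_rot: [-180.0, 0.1, 173.6]
contact_force: [-0.3, -3.8, 5.9]
opening: -0.0001
gripper_force: 3.5
```

```bash
cat >> h.py <<'E'
def gap(f=None):
    # dark-on-white tips on the gauge bar in the top view
    c=manip.camera('top');im=c['color']
    a=cv2.resize(im[150:190,245:330][:,:,::-1],None,fx=9,fy=9,interpolation=cv2.INTER_CUBIC)
    if f: cv2.imwrite('pics/'+f,a)
    return c,a
E
python3 - <<'E'
from h import *
f=[manip.state()['contact_force']]
s=manip.camera('scene')['color'][160:260,190:290,::-1]; c,b=gap()
print(f,manip.state()['ee_pos'])
a=cv2.resize(s,(425,425),interpolation=cv2.INTER_CUBIC)
b=cv2.resize(b,(375,176));b=cv2.copyMakeBorder(b,0,249,0,0,cv2.BORDER_CONSTANT)
cv2.imwrite('pics/p3.png',np.hstack([a,b]))
E
```

```text
[array([-0.28225461, -3.79282773,  5.85397591])] [ 0.54192211 -0.15275795  0.10729392]
```

View pics/p3.png

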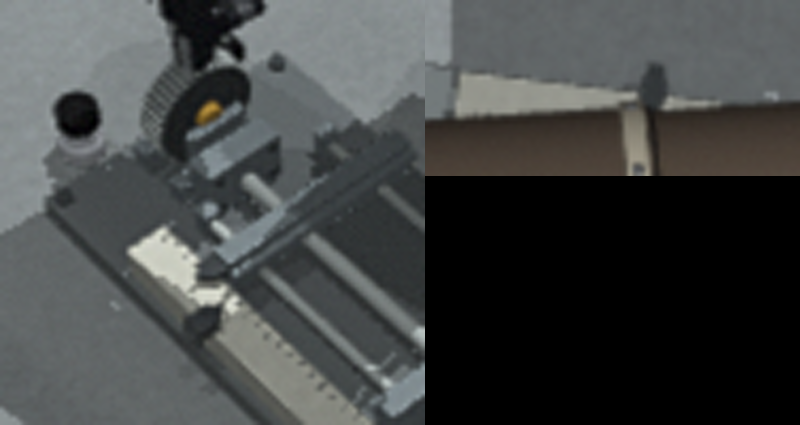

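The fingertip rolls on the wheel top, and the force stays at 5–6 N over a flat stroke. I'll finish this stroke and make another.

Request:
{"method": "move_arm", "body": {
  "steps": [
    {"claw": 0, "dx": -4, "dy": 0, "dz": 0, "wx": 0, "wy": 0, "wz": 0},
    {"claw": 0, "dx": -8, "dy": 0, "dz": 0, "wx": 0, "wy": 0, "wz": 0},
    {"claw": 0, "dx": -12, "dy": 0, "dz": 0, "wx": 0, "wy": 0, "wz": 0},
    {"claw": 0, "dx": -16, "dy": 0, "dz": 0, "wx": 0, "wy": 0, "wz": 0},
    {"claw": 0, "dx": -18, "dy": 0, "dz": 0, "wx": 0, "wy": 0, "wz": 0},
    {"claw": 0, "dx": -18, "dy": 0, "dz": -12, "wx": 0, "wy": 0, "wz": 0},
    {"claw": 0, "dx": 0, "dy": 0, "dz": -12, "wx": 0, "wy": 0, "wz": 0},
    {"claw": 0, "dx": 20, "dy": 0, "dz": -12, "wx": 0, "wy": 0, "wz": 0},
    {"claw": 0, "dx": 20, "dy": 0, "dz": -4, "wx": 0, "wy": 0, "wz": 0},
    {"claw": 0, "dx": 20, "dy": 0, "dz": 0, "wx": 0, "wy": 0, "wz": 0},
    {"claw": 0, "dx": 20, "dy": 0, "dz": 0, "wx": 0, "wy": 0, "wz": 0}
  ]
}}

```text
time: 4.25
ee_pos: [0.52, -0.1497, 0.1055]
ee_rot: [180.0, -0.1, 173.6]
contact_force: [-2.6, 2.0, 5.6]
opening: -0.0004
gripper_force: 2.9
```

```bash
python3 - <<'E'
from h import *
print(manip.state()['contact_force'],manip.state()['ee_pos'])
# blobs on bar in scene view, native crop
s=manip.camera('scene'); g=cv2.cvtColor(s['color'],cv2.COLOR_RGB2GRAY)
print([np.round(proj(s,p)) for p in([.6318,-.0656,.059],[.6367,-.0372,.059])])
np.set_printoptions(linewidth=250); print(g[214:244,228:252])
E
```

```text
[-2.58343783  2.02281133  5.61276495] [ 0.52004213 -0.14971308  0.10552961]
[array([236., 223.]), array([242., 230.])]
[[207 154 126  92  76  73  72  72  71  60  55  53  77 130 171 180 148 117 105 101 127 130 132 131]
 [170 167 197 165 117 105  79  68  72  73  66  58  48  67 122 168 177 144 124 129 132 134 131 130]
 [188 198 207 202 141 115  77  68  68  70  69  75  53  47  73 117 135 147 137 135 134 133 132 134]
 [139 138 160 173 198 166 102  74  69  69  79 104  81  65  71  98 127 134 132 133 135 133 138 132]
 [134 130 138 189 204 199 159 123  84  75 104 111  85  74 116 131 134 132 133 133 136 132 140  82]
 [138 134 130 136 135 114 133 161 129 109 110 109 106 100 124 135 136 133 132 138 133  94  67  69]
 [134 134 132 133 131 133 142 195 171 124 109  84  73  63  78 129 133 137 131 132  83  57  69 126]
 [133 133 132 135 136 137 136 141 151 123  86  52  45  41  45  71  92 127  98  67  66  80  89  96]
 [134 133 136 135 135 134 131 118 133 117  63  42  44  45  41  46  64  63  50  80 116  96  89  75]
 [134 135 135 134 132 133 134 135 133  88  50  44  47  45  50  44  44  51  83 120 133  91 
[... 1289 characters left out ...]
4 137]
 [ 66  51  55  64  74  61  49  46  53  54  42  37  46  75 111 132 135 135 134 136 137 136 137 141]
 [ 88  63  52  50  52  55  57  50  41  40  43  60  87 117 136 139 134 133 133 136 136 135 137 136]
 [102  89  66  50  48  58  53  50  42  41  60  80  86 132 140 136 134 133 134 137 135 137 137 137]
 [102 100  86  66  48  49  48  47  40  44  80  86  82  88 128 137 135 133 134 135 137 134 135 133]
 [ 99 101  96  88  63  48  48  52  46  45  72  85  83  82  88 130 135 134 136 134 133 134 133 133]
 [ 99  97 100  98  89  68  54  52  55  54  59  68  83  84  83  86 118 133 135 136 130 130 132 135]
 [ 96  98  99  95  98  88  64  52  53  56  57  66  74  85  87  84  87 119 137 138 134 132 131 134]]
```

The pointer corner in the scene view is now near (237,225), with the mark clip at about (238,235). The bed is pressed down. I'll do two more full strokes.

Request:
{"method": "move_arm", "body": {
  "steps": [
    {"claw": 0, "dx": -5, "dy": 0, "dz": 0, "wx": 0, "wy": 0, "wz": 0},
    {"claw": 0, "dx": -10, "dy": 0, "dz": 0, "wx": 0, "wy": 0, "wz": 0},
    {"claw": 0, "dx": -15, "dy": 0, "dz": 0, "wx": 0, "wy": 0, "wz": 0},
    {"claw": 0, "dx": -20, "dy": 0, "dz": 0, "wx": 0, "wy": 0, "wz": 0},
    {"claw": 0, "dx": -25, "dy": 0, "dz": 0, "wx": 0, "wy": 0, "wz": 0},
    {"claw": 0, "dx": -30, "dy": 0, "dz": 0, "wx": 0, "wy": 0, "wz": 0},
    {"claw": 0, "dx": -35, "dy": 0, "dz": 0, "wx": 0, "wy": 0, "wz": 0},
    {"claw": 0, "dx": -38, "dy": 0, "dz": 0, "wx": 0, "wy": 0, "wz": 0},
    {"claw": 0, "dx": -38, "dy": 0, "dz": -12, "wx": 0, "wy": 0, "wz": 0},
    {"claw": 0, "dx": -20, "dy": 0, "dz": -12, "wx": 0, "wy": 0, "wz": 0},
    {"claw": 0, "dx": 0, "dy": 0, "dz": -12, "wx": 0, "wy": 0, "wz": 0},
    {"claw": 0, "dx": 0, "dy": 0, "dz": -4, "wx": 0, "wy": 0, "wz": 0},
    {"claw": 0, "dx": 0, "dy": 0, "dz": 0, "wx": 0, "wy": 0, "wz": 0},
    {"claw": 0, "dx": 0, "dy": 0, "dz": 0, "wx": 0, "wy": 0, "wz": 0}
  ]
}}

```text
time: 5.47
ee_pos: [0.5205, -0.1501, 0.1056]
ee_rot: [-180.0, -0.1, 173.6]
contact_force: [-3.1, 1.4, 5.0]
opening: -0.0002
gripper_force: 2.9
```

Request:
{"method": "move_arm", "body": {
  "steps": [
    {"claw": 0, "dx": -5, "dy": 0, "dz": 0, "wx": 0, "wy": 0, "wz": 0},
    {"claw": 0, "dx": -10, "dy": 0, "dz": 0, "wx": 0, "wy": 0, "wz": 0},
    {"claw": 0, "dx": -15, "dy": 0, "dz": 0, "wx": 0, "wy": 0, "wz": 0},
    {"claw": 0, "dx": -20, "dy": 0, "dz": 0, "wx": 0, "wy": 0, "wz": 0},
    {"claw": 0, "dx": -25, "dy": 0, "dz": 0, "wx": 0, "wy": 0, "wz": 0},
    {"claw": 0, "dx": -30, "dy": 0, "dz": 0, "wx": 0, "wy": 0, "wz": 0},
    {"claw": 0, "dx": -35, "dy": 0, "dz": 0, "wx": 0, "wy": 0, "wz": 0},
    {"claw": 0, "dx": -38, "dy": 0, "dz": 0, "wx": 0, "wy": 0, "wz": 0},
    {"claw": 0, "dx": -38, "dy": 0, "dz": -30, "wx": 0, "wy": 0, "wz": 0},
    {"claw": 0, "dx": -38, "dy": 0, "dz": -60, "wx": 0, "wy": 0, "wz": 0},
    {"claw": 0, "dx": 2, "dy": -40, "dz": -60, "wx": 0, "wy": 0, "wz": 0},
    {"claw": 0, "dx": 20, "dy": -80, "dz": -60, "wx": 0, "wy": 0, "wz": 0},
    {"claw": 0, "dx": 20, "dy": -120, "dz": -60, "wx": 0, "wy": 0, "wz": 0},
    {"claw": 0, "dx": 20, "dy": -160, "dz": -60, "wx": 0, "wy": 0, "wz": 0},
    {"claw": 0, "dx": 20, "dy": -180, "dz": -60, "wx": 0, "wy": 0, "wz": 0},
    {"claw": 0, "dx": 20, "dy": -200, "dz": -60, "wx": 0, "wy": 0, "wz": 0},
    {"claw": 0, "dx": 20, "dy": -200, "dz": -60, "wx": 0, "wy": 0, "wz": 0}
  ]
}}

```text
time: 6.88
ee_pos: [0.4783, -0.3506, 0.1657]
ee_rot: [-180.0, -0.0, 173.4]
contact_force: [0.8, -0.4, -0.2]
opening: 0.0
gripper_force: 0.0
```

```bash
python3 - <<'E'
from h import *
t=manip.camera('top')['color'][:,:,::-1]; s=manip.camera('scene')['color'][:,:,::-1]
a=cv2.resize(t[150:210,260:340],(560,420),interpolation=cv2.INTER_CUBIC)
b=cv2.resize(t,(230,172)); c=cv2.resize(s[160:260,190:290],(230,248)); cv2.imwrite('pics/p4.png',np.hstack([a,np.vstack([b,c])]))
E
```

```text
(no output)
```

View pics/p4.png

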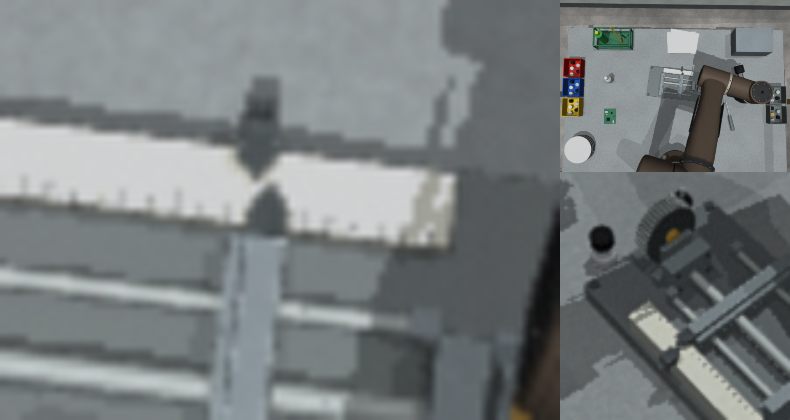

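The pointer tip is now at about (265,182) and the mark tip at (258,180), so the pointer is 2–3 mm short. I'll measure it sub-pixel in a rectified bar plane, and run the same measure on the first image as a check.

```bash
cat >> h.py <<'E'
EY=np.array([.1114,.9938,0]);EX=np.array([.9938,-.1114,0]);M0=np.array([.6367,-.0372,.059])
def rect(c,im,S=4):  # metric patch of plane z=.059: cols along fixture y (-60..30mm), rows along x (-25..30mm)
    g=[(-60,-25),(30,-25),(30,30),(-60,30)]
    src=np.float32([proj(c,M0+EY*y/1e3+EX*x/1e3) for y,x in g]);dst=np.float32([((y+60)*S,(x+25)*S) for y,x in g])
    return cv2.warpPerspective(im,cv2.getPerspectiveTransform(src,dst),(90*S,55*S),flags=cv2.INTER_CUBIC)
def measure(c,im,py,S=4):
    g=rect(c,cv2.cvtColor(im,cv2.COLOR_RGB2GRAY)).astype(float)
    yy=np.arange(g.shape[1])/S-60
    def ctr(x,y0):
        r=g[int((x+25)*S)-1:int((x+25)*S)+2].mean(0);w=np.clip((np.percentile(r,75)+60)/2+20-r,0,None)*(abs(yy-y0)<7)
        return (w*yy).sum()/max(w.sum(),1e-9),w.sum()
    return g,ctr,py
E
python3 - <<'E'
from h import *
c=manip.camera('top'); im=np.mean([manip.camera('top')['color'] for _ in range(6)],0).astype(np.uint8)
cv2.imwrite('pics/avg1.png',im[:,:,::-1])
o=cv2.imread('pics/top0.png')[:,:,::-1].copy()
for n,I,py in(('old',o,-28.7),('new',im,-2)):
    g,ctr,_=measure(c,I,py)
    for x in(-10,-8,-6,-5,-4,-3,-2): print(n,'ptr x',x,np.round(ctr(x,py),2))
    for x in(0,1,2,3,4,6,8,10): print(n,'mark x',x,np.round(ctr(x,0),2))
    cv2.imwrite(f'pics/r_{n}.png',g)
E
```

```text
old ptr x -10 [ -28.73 3394.33]
old ptr x -8 [ -29.3 2483. ]
old ptr x -6 [ -29.31 1594.33]
old ptr x -5 [ -29.1 1071. ]
old ptr x -4 [-28.84 600.67]
old ptr x -3 [-28.83 211.  ]
old ptr x -2 [-28.95  16.67]
old mark x 0 [5.60e-01 6.01e+02]
old mark x 1 [6.0000e-01 8.9333e+02]
old mark x 2 [8.200e-01 1.357e+03]
old mark x 3 [9.90000e-01 1.93833e+03]
old mark x 4 [1.170e+00 2.474e+03]
old mark x 6 [8.90000e-01 3.30167e+03]
old mark x 8 [6.2000e-01 3.4975e+03]
old mark x 10 [2.100e-01 2.775e+03]
new ptr x -10 [  -4.53 2520.67]
new ptr x -8 [  -5.13 2008.67]
new ptr x -6 [  -5.58 1413.33]
new ptr x -5 [ -5.75 943.  ]
new ptr x -4 [ -5.9 579. ]
new ptr x -3 [ -6.03 241.33]
new ptr x -2 [0. 0.]
new mark x 0 [  0.57 549.67]
new mark x 1 [6.20e-01 8.44e+02]
new mark x 2 [8.00000e-01 1.30867e+03]
new mark x 3 [9.80000e-01 1.87667e+03]
new mark x 4 [1.220e+00 2.411e+03]
new mark x 6 [9.5000e-01 3.3275e+03]
new mark x 8 [7.100e-01 3.542e+03]
new mark x 10 [2.60000e-01 2.75233e+03][ WARN:0@4.155] global loadsave.cpp:1063 imwrite_ Unsupported depth image for selected encoder is fallbacked to CV_8U.
```

```bash
python3 - <<'E'
from h import *
np.set_printoptions(linewidth=220)
for n in('old','new'):
    g=cv2.imread(f'pics/r_{n}.png',0)
    print(n,'y:',list(range(-12,9)) if n=='new' else list(range(-36,-20)))
    ys=np.arange(-12,9) if n=='new' else np.arange(-36,-20)
    for x in range(4,-11,-1): print(x,g[(x+25)*4,(ys+60)*4])
c=manip.camera('top'); print(plane(c,260+265/7-.43,150+182/7-.43,.059),plane(c,260+258/7-.43,150+180/7-.43,.059))
E
```

```text
old y: [-36, -35, -34, -33, -32, -31, -30, -29, -28, -27, -26, -25, -24, -23, -22, -21]
4 [186 186 187 187 186 186 187 187 187 187 187 187 187 186 186 185]
3 [186 186 186 186 186 185 184 184 185 186 186 186 186 186 186 185]
2 [186 186 186 187 186 182 177 175 178 182 185 186 186 186 185 185]
1 [186 185 185 187 185 177 168 166 172 180 186 186 186 186 186 185]
0 [186 185 186 187 182 169 158 154 162 175 183 186 186 186 186 186]
-1 [186 186 187 188 182 166 151 145 153 165 176 181 184 186 186 186]
-2 [186 185 185 185 175 161 145 139 144 156 168 177 184 187 186 186]
-3 [188 184 179 174 161 143 131 123 128 139 155 171 183 187 186 186]
-4 [188 181 172 161 143 127 112 104 106 119 143 164 182 186 185 185]
-5 [184 172 159 142 122 107  95  87  87 104 132 163 184 189 186 187]
-6 [178 162 143 125 102  88  80  71  73  89 117 151 176 183 182 186]
-7 [168 150 131 109  90  80  72  66  68  82 105 129 153 160 167 175]
-8 [154 131 114  94  79  73  69  67  70  79  90 109 126 135 149 165]
-9 [142 119 101  85  73  69  66  67  70  74  77  86  99 112 130 153]
-10 [127 107  93  79  72  70  69  69  71  73  73  7
[... 811 characters left out ...]

-4 [211 208 188 163 140 120 113 117 135 159 184 197 202 205 203 201 203 205 207 208 208]
-5 [204 196 177 151 125 107 100 104 116 138 166 189 203 211 208 205 205 207 208 208 208]
-6 [191 176 152 132 108  92  88  89  98 116 141 170 193 206 206 206 207 207 207 207 207]
-7 [173 153 131 114  97  86  83  84  87 100 125 148 176 194 201 206 208 207 207 207 207]
-8 [155 126 109  98  88  82  83  82  84  93 110 130 157 179 195 207 209 207 208 207 207]
-9 [145 114  96  90  81  79  81  80  79  86  95 108 134 164 186 205 209 207 208 208 207]
-10 [135 107  92  86  80  79  81  80  79  83  87  97 121 150 179 199 205 206 209 208 207]
[ 0.63439916 -0.0402748   0.059     ] [ 0.6351541  -0.03755558  0.059     ]
```

```bash
python3 - <<'E'
from h import *
np.set_printoptions(linewidth=220)
c=manip.camera('top')
g=cv2.cvtColor(cv2.imread('pics/avg1.png'),cv2.COLOR_BGR2GRAY)
print('cols 290..307'); 
for r in range(164,184): print(r,g[r,290:308])
for y,x in((-6.2,-3),(-6,-8),(.6,-1),(.8,4),(0,8)): print(y,x,np.round(proj(c,M0+EY*y/1e3+EX*x/1e3),2))
E
```

```text
cols 290..307
164 [156 154 152 150 145  95  80  85  81  97 144 150 151 153 157 158 153 153]
165 [157 152 150 147 139  90  70  75  71  96 146 151 153 156 158 156 152 155]
166 [150 144 144 145 106  70  64  62  62  95 147 152 153 156 156 153 151 152]
167 [111 109 114 136  94  81  86  80  79  96 142 147 147 148 155 152 150 151]
168 [102  99  98 102  82  81  87  88  86  89 113 111 110 116 147 147 146 145]
169 [ 89  85  86  94  79  79  81  81  82  88  96 101 102 104 112 110 108 108]
170 [114 106  98  94  94  82  81  81  84  98  93  99 101 100 101 104 102 103]
171 [200 198 187 149  95  81  81  81  82  88 105 110 116 104 102 112 105 102]
172 [207 207 194 158  92  81  82  82  90 130 193 199 197 178 170 164 132 115]
173 [208 207 199 186 133  95  83  87 112 168 204 207 207 205 205 204 201 199]
174 [208 208 205 199 187 140  93 115 166 200 207 208 208 208 208 207 208 208]
175 [208 208 207 207 204 186 126 164 190 200 207 208 208 208 208 207 208 208]
176 [208 208 208 208 207 201 198 186 139 155 202 208 208 207 208 208 208 207]
177 [208 208 208 207 207 205 190 126  93 120 192 207 208 208 208 208 208 208]
178 [208 207 204 207 207 194 127  89  82  91 135 201 208 208 208 208 208 208]
179 [207 204 186 205 201 164  97  82  81  82 110 193 206 205 207 208 207 208]
180 [199 199 180 203 191 112  85  81  80  80  95 156 199 187 205 207 204 204]
181 [136 164 156 190 180 107  85  82  79  80  98 168 200 184 204 204 183 187]
182 [102 107 105 103  98  89  86  83  77  77  91 149 188 173 193 193 175 197]
183 [109 108 110 122 109 113 107  95  81  82  90 102 109  94 104 117 111 158]
-6.2 -3 [298.44 176.08]
-6 -8 [298.15 177.89]
0.6 -1 [296.04 175.05]
0.8 4 [296.18 173.23]
0 8 [296.65 171.82]
```

Reading the native pixels, the pointer tip is at about (298.2,175.7) and the mark tip at (296.1,175.4). That leaves about 5.5 mm. I'll do a shorter centred stroke of 24 mm and look again.

Request:
{"method": "move_arm", "body": {
  "steps": [
    {"claw": 0, "dx": -28, "dy": 40, "dz": 0, "wx": 0, "wy": 0, "wz": 0},
    {"claw": 0, "dx": -28, "dy": 80, "dz": 0, "wx": 0, "wy": 0, "wz": 0},
    {"claw": 0, "dx": -28, "dy": 120, "dz": 0, "wx": 0, "wy": 0, "wz": 0},
    {"claw": 0, "dx": -28, "dy": 160, "dz": 0, "wx": 0, "wy": 0, "wz": 0},
    {"claw": 0, "dx": -28, "dy": 200, "dz": 0, "wx": 0, "wy": 0, "wz": 0},
    {"claw": 0, "dx": -28, "dy": 200, "dz": 20, "wx": 0, "wy": 0, "wz": 0},
    {"claw": 0, "dx": -28, "dy": 200, "dz": 45, "wx": 0, "wy": 0, "wz": 0},
    {"claw": 0, "dx": -28, "dy": 200, "dz": 54, "wx": 0, "wy": 0, "wz": 0},
    {"claw": 0, "dx": -28, "dy": 200, "dz": 58, "wx": 0, "wy": 0, "wz": 0},
    {"claw": 0, "dx": -28, "dy": 200, "dz": 60, "wx": 0, "wy": 0, "wz": 0},
    {"claw": 0, "dx": -28, "dy": 200, "dz": 60, "wx": 0, "wy": 0, "wz": 0}
  ]
}}

```text
time: 8.35
ee_pos: [0.5289, -0.1511, 0.1072]
ee_rot: [180.0, 0.1, 173.5]
contact_force: [-1.2, 3.4, 6.1]
opening: -0.0001
gripper_force: 3.1
```

Request:
{"method": "move_arm", "body": {
  "steps": [
    {"claw": 0, "dx": -4, "dy": 0, "dz": 0, "wx": 0, "wy": 0, "wz": 0},
    {"claw": 0, "dx": -8, "dy": 0, "dz": 0, "wx": 0, "wy": 0, "wz": 0},
    {"claw": 0, "dx": -12, "dy": 0, "dz": 0, "wx": 0, "wy": 0, "wz": 0},
    {"claw": 0, "dx": -16, "dy": 0, "dz": 0, "wx": 0, "wy": 0, "wz": 0},
    {"claw": 0, "dx": -20, "dy": 0, "dz": 0, "wx": 0, "wy": 0, "wz": 0},
    {"claw": 0, "dx": -24, "dy": 0, "dz": 0, "wx": 0, "wy": 0, "wz": 0},
    {"claw": 0, "dx": -24, "dy": 0, "dz": 0, "wx": 0, "wy": 0, "wz": 0},
    {"claw": 0, "dx": -24, "dy": 0, "dz": -10, "wx": 0, "wy": 0, "wz": 0},
    {"claw": 0, "dx": -24, "dy": 0, "dz": -40, "wx": 0, "wy": 0, "wz": 0},
    {"claw": 0, "dx": -24, "dy": 0, "dz": -60, "wx": 0, "wy": 0, "wz": 0},
    {"claw": 0, "dx": 0, "dy": -30, "dz": -60, "wx": 0, "wy": 0, "wz": 0},
    {"claw": 0, "dx": 28, "dy": -60, "dz": -60, "wx": 0, "wy": 0, "wz": 0},
    {"claw": 0, "dx": 28, "dy": -100, "dz": -60, "wx": 0, "wy": 0, "wz": 0},
    {"claw": 0, "dx": 28, "dy": -140, "dz": -60, "wx": 0, "wy": 0, "wz": 0},
    {"claw": 0, "dx": 28, "dy": -180, "dz": -60, "wx": 0, "wy": 0, "wz": 0},
    {"claw": 0, "dx": 28, "dy": -200, "dz": -60, "wx": 0, "wy": 0, "wz": 0},
    {"claw": 0, "dx": 28, "dy": -200, "dz": -60, "wx": 0, "wy": 0, "wz": 0}
  ]
}}

```text
time: 9.77
ee_pos: [0.4768, -0.351, 0.1673]
ee_rot: [-179.9, 0.0, 173.3]
contact_force: [0.4, -0.4, 0.6]
opening: 0.0006
gripper_force: 0.0
```

```bash
cat > m.py <<'E'
from h import *
import sys
np.set_printoptions(linewidth=220)
im=np.mean([manip.camera('top')['color'] for _ in range(6)],0).astype(np.uint8)
cv2.imwrite('pics/'+sys.argv[1],im[:,:,::-1]); g=cv2.cvtColor(im,cv2.COLOR_RGB2GRAY)
for r in range(170,183): print(r,g[r,290:308])
E
python3 m.py avg2.png
```

```text
170 [113 106  98  94  94  83  80  81  84  98  92  98 101 100 101 104 102 103]
171 [199 198 187 149  95  82  81  81  82  89 105 110 116 104 102 113 105 103]
172 [207 207 195 157  92  81  82  82  89 130 192 199 196 178 170 165 131 115]
173 [207 207 199 186 133  95  83  87 112 167 204 207 207 205 204 204 200 199]
174 [208 208 206 198 187 140  93 115 166 200 207 207 208 207 208 208 207 208]
175 [208 208 208 207 204 184 112 154 198 207 208 207 207 208 208 208 208 208]
176 [208 208 208 206 200 183 137 131 192 207 208 208 207 208 208 208 208 208]
177 [208 208 208 201 157 118  94  94 141 201 208 208 208 208 208 208 208 207]
178 [208 207 203 192 115  85  82  85 120 194 207 208 208 207 208 207 207 208]
179 [207 203 177 162  98  82  82  81  97 156 203 207 207 205 207 208 208 208]
180 [199 197 160 136  92  82  81  79  93 151 203 207 204 187 205 207 204 204]
181 [135 162 135 102  85  82  81  79  92 145 198 204 203 184 204 203 184 188]
182 [ 99  96  91  93  92  88  84  80  84 119 168 177 190 173 193 193 175 196]
```

The rail moved 5.3 mm, so the tips are now nearly aligned. The pointer axis is at about column 296.35 and the mark at about 296.1, so it is about 0.7 mm short. Gain has run about 0.22 mm per mm, so I'll do a tiny stroke centred on the wheel's top.

Request:
{"method": "move_arm", "body": {
  "steps": [
    {"claw": 0, "dx": -39, "dy": 40, "dz": 0, "wx": 0, "wy": 0, "wz": 0},
    {"claw": 0, "dx": -39, "dy": 80, "dz": 0, "wx": 0, "wy": 0, "wz": 0},
    {"claw": 0, "dx": -39, "dy": 120, "dz": 0, "wx": 0, "wy": 0, "wz": 0},
    {"claw": 0, "dx": -39, "dy": 160, "dz": 0, "wx": 0, "wy": 0, "wz": 0},
    {"claw": 0, "dx": -39, "dy": 200, "dz": 0, "wx": 0, "wy": 0, "wz": 0},
    {"claw": 0, "dx": -39, "dy": 200, "dz": 20, "wx": 0, "wy": 0, "wz": 0},
    {"claw": 0, "dx": -39, "dy": 200, "dz": 45, "wx": 0, "wy": 0, "wz": 0},
    {"claw": 0, "dx": -39, "dy": 200, "dz": 52, "wx": 0, "wy": 0, "wz": 0},
    {"claw": 0, "dx": -39, "dy": 200, "dz": 56, "wx": 0, "wy": 0, "wz": 0},
    {"claw": 0, "dx": -39, "dy": 200, "dz": 58, "wx": 0, "wy": 0, "wz": 0},
    {"claw": 0, "dx": -39, "dy": 200, "dz": 59, "wx": 0, "wy": 0, "wz": 0},
    {"claw": 0, "dx": -39, "dy": 200, "dz": 59, "wx": 0, "wy": 0, "wz": 0}
  ]
}}

```text
time: 11.07
ee_pos: [0.5403, -0.1524, 0.1088]
ee_rot: [180.0, 0.1, 173.6]
contact_force: [-0.3, 3.3, 5.1]
opening: -0.0002
gripper_force: 2.7
```

Request:
{"method": "move_arm", "body": {
  "steps": [
    {"claw": 0, "dx": -1, "dy": 0, "dz": 0, "wx": 0, "wy": 0, "wz": 0},
    {"claw": 0, "dx": -2, "dy": 0, "dz": 0, "wx": 0, "wy": 0, "wz": 0},
    {"claw": 0, "dx": -2, "dy": 0, "dz": 0, "wx": 0, "wy": 0, "wz": 0},
    {"claw": 0, "dx": -2, "dy": 0, "dz": -5, "wx": 0, "wy": 0, "wz": 0},
    {"claw": 0, "dx": -2, "dy": 0, "dz": -20, "wx": 0, "wy": 0, "wz": 0},
    {"claw": 0, "dx": -2, "dy": 0, "dz": -59, "wx": 0, "wy": 0, "wz": 0},
    {"claw": 0, "dx": 10, "dy": -30, "dz": -59, "wx": 0, "wy": 0, "wz": 0},
    {"claw": 0, "dx": 39, "dy": -60, "dz": -59, "wx": 0, "wy": 0, "wz": 0},
    {"claw": 0, "dx": 39, "dy": -100, "dz": -59, "wx": 0, "wy": 0, "wz": 0},
    {"claw": 0, "dx": 39, "dy": -140, "dz": -59, "wx": 0, "wy": 0, "wz": 0},
    {"claw": 0, "dx": 39, "dy": -180, "dz": -59, "wx": 0, "wy": 0, "wz": 0},
    {"claw": 0, "dx": 39, "dy": -200, "dz": -59, "wx": 0, "wy": 0, "wz": 0},
    {"claw": 0, "dx": 39, "dy": -200, "dz": -59, "wx": 0, "wy": 0, "wz": 0}
  ]
}}

```text
time: 12.15
ee_pos: [0.4768, -0.3509, 0.1669]
ee_rot: [-179.9, -0.0, 173.3]
contact_force: [0.8, 0.1, 0.6]
opening: 0.0001
gripper_force: 0.0
```

```bash
python3 m.py avg3.png; python3 - <<'E'
from h import *
a=cv2.imread('pics/avg3.png')[164:188,280:312]
a=cv2.resize(a,(480,360),interpolation=cv2.INTER_CUBIC)
s=np.mean([manip.camera('scene')['color'] for _ in range(6)],0).astype(np.uint8)[212:242,222:252,::-1]
cv2.imwrite('pics/p5.png',np.hstack([a,cv2.resize(s,(320,360),interpolation=cv2.INTER_CUBIC)]))
E
```

```text
170 [114 105  98  94  94  83  81  80  84  99  93  99 101 100 101 104 102 103]
171 [200 198 187 149  95  82  81  80  82  88 104 110 116 105 101 113 104 103]
172 [208 206 194 158  92  81  82  82  89 130 193 199 197 178 170 164 131 115]
173 [208 207 199 186 132  95  83  87 112 168 204 208 207 205 205 204 201 199]
174 [208 208 206 199 186 140  93 115 166 201 207 208 208 208 208 208 208 208]
175 [208 207 207 207 203 176 105 160 199 207 208 208 208 208 208 208 207 207]
176 [207 208 208 206 193 138 104 167 204 207 208 208 208 208 208 207 208 208]
177 [208 207 207 196 145 100  90 129 193 207 208 208 207 208 208 208 208 208]
178 [208 207 199 166 106  84  82  93 140 201 207 207 208 208 208 208 208 208]
179 [207 204 174 137  91  82  81  83 112 196 208 208 207 205 207 208 207 208]
180 [199 197 156 104  84  81  80  80 101 176 205 208 204 187 205 207 204 204]
181 [136 162 134  96  84  81  80  79  99 168 201 204 203 184 204 204 184 188]
182 [ 98  96  89  99  92  88  83  80  90 138 170 177 190 173 193 193 175 197]
```

View pics/p5.png

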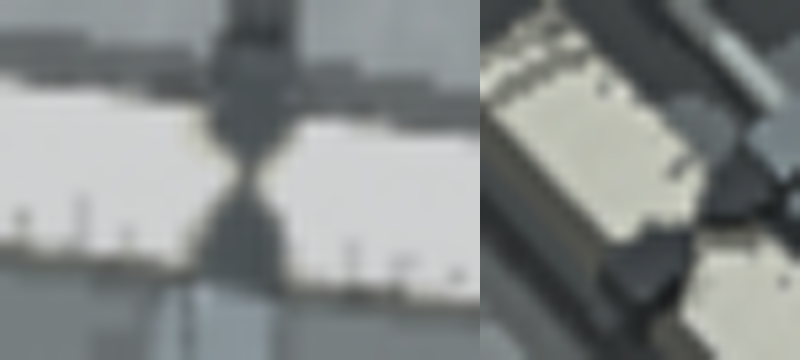

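The picture shows the pointer and mark tip to tip: in the top crop the tips meet at about (247,170). Their axes lie at columns 295.9 and 296.0, which is within about 0.3 mm. The hand is clear, so I'll hand in.

```bash
python3 -c "
from plant import manip
print(manip.job_done())"
```

```text
the job is handed in; nothing more can be done
None
```

I rolled the wheel stroke by stroke until the rail's pointer stood tip to tip with the mark, to within about 0.3 mm by the top camera, and handed the job in at about 12 s with the hand clear; no verdict came back.

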